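Set the hand tools out on the graduated rest by length

TASK

Set the nail desk up for practice: lay the tweezers, the marker, the gold pen and the nail file on the white tool rest in order of length, one across each pair of notches, the shortest at the rest's narrow end and the longest at its wide end. Each should lie level in both its notches with its middle about halfway between the two rails, and be let go.

Things in the scene. Friction and masses are not known exactly. Their poses are not given: they have to be found in the camera images.
- tool_rest: White tool rest, fixed, 216 mm long (its y), open in the middle like a ladder with 9 mm high cross bars at its ends and middle. Two scalloped rails 12 mm thick draw apart from the narrow end (-y) to the wide end (+y). Notch pairs at y = -75, -25, 25, 75 mm: floors 23 mm wide, 28 mm above the table, flanks widening upward; humps between rise to 37 mm. Origin: centre, on the table.
- tweezers: Slim steel tweezers lying on their side, two thin arms joined at the tail, tips 12 mm apart; the shortest of the four, 124 mm long, 17 mm wide, 9 mm high as it lies on the table. Origin: middle of its length, on its underside as it lies at the start; its y axis runs along its length, z is up at the start. They act as one rigid bar 16 mm wide. Weight about 22 g. Grip it across its width, near the middle. Either end may point either way.
- marker: Marker pen, white barrel and dark cap, round and much fatter than the rest; second shortest, 135 mm long, 17 mm wide, 16 mm high as it lies on the table. Origin: middle of its length, on its underside as it lies at the start; its y axis runs along its length, z is up at the start. It may have rolled about its length. Weight about 18 g. Grip it across its width, near the middle. Either end may point either way.
- gold_pen: Gold foil pen, a slim plain straight pen; second longest, 154 mm long, 9 mm wide, 10 mm high as it lies on the table. Origin: middle of its length, on its underside as it lies at the start; its y axis runs along its length, z is up at the start. Weight about 16 g. Grip it across its width, near the middle. Either end may point either way.
- file_1: Nail file, a flat dark grey straight board with rounded ends; the longest, 178 mm long, 19 mm wide, 8 mm high as it lies on the table. Origin: middle of its length, on its underside as it lies at the start; its y axis runs along its length, z is up at the start. The board is 6 mm thick. Weight about 20 g. Grip it across its width, near the middle. Either end may point either way.
- notch_1 (a point): Tool rest, narrowest pair, at the narrow end: rails 76 mm apart, centre to centre. The point lies midway between the two notches, at the height of their floors (28 mm above the table), with open space beneath it; axes as the rest's: a tool in this pair lies along x.
- notch_2 (a point): Tool rest, second pair from the narrow end: rails 94 mm apart, centre to centre. The point lies midway between the two notches, at the height of their floors (28 mm above the table), with open space beneath it; axes as the rest's: a tool in this pair lies along x.
- notch_3 (a point): Tool rest, second pair from the wide end: rails 112 mm apart, centre to centre. The point lies midway between the two notches, at the height of their floors (28 mm above the table), with open space beneath it; axes as the rest's: a tool in this pair lies along x.
- notch_4 (a point): Tool rest, widest pair, at the wide end: rails 130 mm apart, centre to centre. The point lies midway between the two notches, at the height of their floors (28 mm above the table), with open space beneath it; axes as the rest's: a tool in this pair lies along x.
Mind the look-alikes: they are no part of the job. What is shaped like the gold_pen but purple is not meant.

How it is judged:
At the end, for the whole second after the job is handed in: Tweezers, marker, gold pen and nail file lie in this order from narrow to wide end, one in each pair of notches, let go and at rest: middle within 14 mm of halfway between the rails and 12 mm of the notches' centre line, down on the notch floors, level and straight within 0.22 rad (x of tweezers in the frame of notch_1 between -0.014 and 0.014 m and y of tweezers in the frame of notch_1 between -0.012 and 0.012 m and z of tweezers in the frame of notch_1 between -0.004 and 0.018 m and angle between the y axis of each of tweezers, marker, gold_pen, file_1 and the x axis of tool_rest, either way round below 0.22 rad and linear speed of each of tweezers, marker, gold_pen, file_1 below 0.02 m/s and contact force between each of tweezers, marker, gold_pen, file_1 and the fingers below 0.05 N and x of marker in the frame of notch_2 between -0.014 and 0.014 m and y of marker in the frame of notch_2 between -0.012 and 0.012 m and z of marker in the frame of notch_2 between -0.004 and 0.018 m and x of gold_pen in the frame of notch_3 between -0.014 and 0.014 m and y of gold_pen in the frame of notch_3 between -0.012 and 0.012 m and z of gold_pen in the frame of notch_3 between -0.004 and 0.018 m and x of file_1 in the frame of notch_4 between -0.014 and 0.014 m and y of file_1 in the frame of notch_4 between -0.012 and 0.012 m and z of file_1 in the frame of notch_4 between -0.004 and 0.018 m); the robot touches nothing.
It also fails if it takes over 109 s, if anything falls off the work surface, if the arm or the gripper's body presses on something with over 40 N, if the wrist force passes 120 N, or if a joint passes its speed limit or range.

ROBOT

A 7-joint arm with a two-finger parallel gripper is mounted at the origin on a cart in front of the work surface, level with it; the furniture and walls round the work are solid. World frame = base frame: x ahead of the robot, y to its left, z up, the work surface at z = 0. Lengths are in m, angles in rad, forces in N, time in s.
With the tool pointing down it reaches from about 0.375 to 0.925 m from the base axis. Payload 3.1 kg.
Tool frame: the origin (TCP) lies at the very end of the fingers, on their centre line; the grasp point (between the pads) lies 19 mm behind it; z points along the fingers, x is the direction in which the jaws open and shut, and the axes are right-handed (so a half turn about z gives the same grasp; the last joint's range is limited). The gripper opens to 85 mm and grips with 20 to 120 N. Pads are 22 mm wide; open, the fingers measure 114 mm over their backs; the gripper's body (76 mm by 85 mm) begins 54 mm behind the grasp point. The pads swing forward as they close: fully open they stand 13 mm farther back than shut.
Start: joints at [-1.207, 0.383, 0.044, 1.598, -0.018, 1.161, -0.05], TCP at [0.29, 0.582, 0.231] pointing down, gripper open.
Joint ranges: [-2.61, 2.61], [-0.41, 2.15], [-1.48, 1.57], [0, 2.5], [-1.57, 4.71], [0.05, 1.97], [-2.85, 2.85]. Speed limits (rad/s): [2.79, 2.79, 3.14, 3.14, 3.14, 3.14, 3.14].

INTERFACE

Orientations are given as a rotation vector (axis times angle).
In Python, from rig import ctrl gives the robot as it stands.
- The arm moves only by the tool drive_tool, never from a script. Its argument "commands" is one flat list of numbers, 4 for each row, row after row: the shift along the tool's x, y, z in units of 5 cm (1.0 is 5 cm), then the turn about the tool's z in units of 0.08 rad (1.0 is 0.08 rad). A call has 1 to 10 rows; each row shifts and turns the commanded pose from where the row before left it, along the tool's axes as they then stand; what a row does not reach is not made up. A row lasts 1/10 s, in which the tool goes at most 50 mm and 8.59 degrees, less where a joint would pass 70% of its speed; a pose out of reach is approached as far as the arm can. A call with a number of a shift or a turn outside -1 to 1 is refused whole. A call with a gripper value outside its range is refused whole. "grip" is the closure, from -1 (fully open) to 1 (shut), set as the call begins (left out, the last holds). The fingers move at their own pace and stop on an object; "grip_force" is the grip in N (left out, the last holds). Time passes only in rows, so rows that do not move let the fingers close. It gives the time, the measured TCP pose, the force and the opening at its end, in the units of the state.
- ctrl.sense(): the state, without advancing time (a new reading comes with each control period).
- ctrl.grab_frame(name): name is "scene" or "top"; returns a dict with "img" (400x640x3 uint8, red, green, blue), "mtx" (3x3 intrinsics, pixels), "position" and "rotation" of the camera in the world. Camera axes: x right, y down, z forward; pixel columns grow to the right and rows downward; lengths in m; the calibration is good to about 2 mm. A picture is of the moment at which its call begins. There is no depth.
- ctrl.sign_off(): hands the job in, once; it reports no verdict.
The state is a dict: "t": time; "joints": joint angles; "joint_vel": joint speeds; "joint_efforts": joint torques, N m; "tcp_pos": TCP position; "ee_rot": TCP orientation; "wrist_force": force on the tool from outside, world axes, zero at the start; "moment": the same for the moment, N m; "finger_gap": finger opening in m.
Only numpy, scipy, OpenCV 4.12 (cv2) and the standard library are available. Lean on these libraries where they do the work, as an engineer would, in place of code of your own. Each camera call takes 0.05 s, during which the arm holds its last target.

## Working session

There is one attempt and no reset: what is moved stays moved. The work goes in short steps, Python scripts to look and compute and a tool call to move; the robot and the scene stay as the last step left them, time stands still between calls to the robot, and variables do not carry over. Pictures are saved under pics/ and viewed, and the job is handed in when it is done.

Besides the shell and the picture viewer there is one more tool, called after "Call:" as a command line: name --argument value ..., lists and objects as JSON in quotes. drive_tool: Moves the arm, as the interface text tells. Shifts and turns lie within -1 to 1; 1 stands for 5 cm of shift or 0.08 rad of turn. Its arguments: {"type":"object","properties":{"commands":{"type":"array","items":{"type":"number","minimum":-1,"maximum":1}},"grip":{"type":"number"},"grip_force":{"type":"number"}},"required":["commands"]}

```bash
ls; mkdir -p pics; python3 - <<'E'
from rig import ctrl
import cv2,pickle
s=ctrl.sense();print({k:s[k] for k in('t','tcp_pos','ee_rot','finger_gap')})
for n in('scene','top'):
    f=ctrl.grab_frame(n);pickle.dump(f,open(f'{n}0.pkl','wb'))
    cv2.imwrite(f'pics/{n}0.png',f['img'][:,:,::-1]);print(n,f['mtx'],f['position'],f['rotation'])
E
```

```text
pics
{'t': 0.0, 'tcp_pos': array([0.28919279, 0.58108711, 0.22985431]), 'ee_rot': array([ 2.66952461,  1.65343844, -0.00339261]), 'finger_gap': 0.0853900601115722}
scene [[413.1192221    0.         319.50008352]
 [  0.         413.1192221  199.59166911]
 [  0.           0.           1.        ]] [-0.42356166 -0.60666094  0.5758561 ] [-1.82718693  0.97321852 -0.6500197 ]
top [[392.39233333   0.         315.19965376]
 [  0.         392.39233333 200.36822174]
 [  0.           0.           1.        ]] [0.26262912 0.01396982 1.2410667 ] [-2.03382453  2.19076092 -0.23026422]
```

View pics/top0.png

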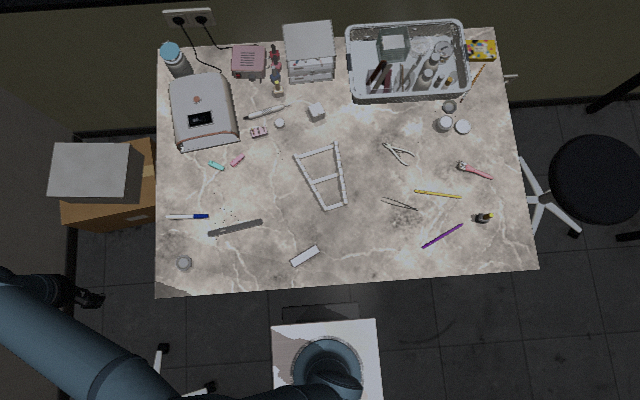

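View pics/scene0.png

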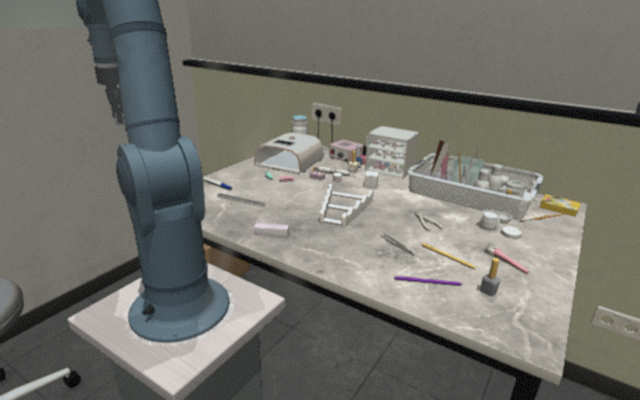

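```bash
cat > h.py <<'E'
import numpy as np,cv2,pickle
from scipy.spatial.transform import Rotation as R
def load(n): return pickle.load(open(n,'rb'))
def rot(f):
    r=np.asarray(f['rotation']); return r if r.shape==(3,3) else R.from_rotvec(r).as_matrix()
def ray(f,uv):
    uv=np.atleast_2d(uv).astype(float); d=np.c_[uv,np.ones(len(uv))]@np.linalg.inv(f['mtx']).T
    return d@rot(f).T
def onz(f,uv,z):
    d=ray(f,uv); p=np.array(f['position']); return p+d*((z-p[2])/d[:,2])[:,None]
def proj(f,P):
    q=(np.atleast_2d(P)-f['position'])@rot(f); q=q@f['mtx'].T; return q[:,:2]/q[:,2:]
E
python3 - <<'E'
from h import *
f=load('top0.pkl');im=f['img'][:,:,::-1]
def crop(x0,y0,x1,y1,n,s):
    cv2.imwrite(f'pics/{n}.png',cv2.resize(im[y0:y1,x0:x1],None,fx=s,fy=s,interpolation=cv2.INTER_CUBIC))
crop(155,190,285,280,'c1',6);crop(370,130,500,260,'c2',4.6);crop(230,90,360,220,'c3',4.6)
print(onz(f,[[187,216],[235,228],[438,193],[399,203],[321,178]],0.0), onz(f,[[160,298],[540,270],[495,27],[157,45]],0))
E
```

```text
[[ 0.50614884  0.40920291  0.        ]
 [ 0.45592873  0.25686311  0.        ]
 [ 0.52151109 -0.40401399  0.        ]
 [ 0.49796868 -0.27385583  0.        ]
 [ 0.5999914  -0.02915714  0.        ]] [[ 0.25632294  0.49349985  0.        ]
 [ 0.25357531 -0.68647426  0.        ]
 [ 1.11001154 -0.69150763  0.        ]
 [ 1.1280785   0.51119923  0.        ]]
```

View pics/c1.png

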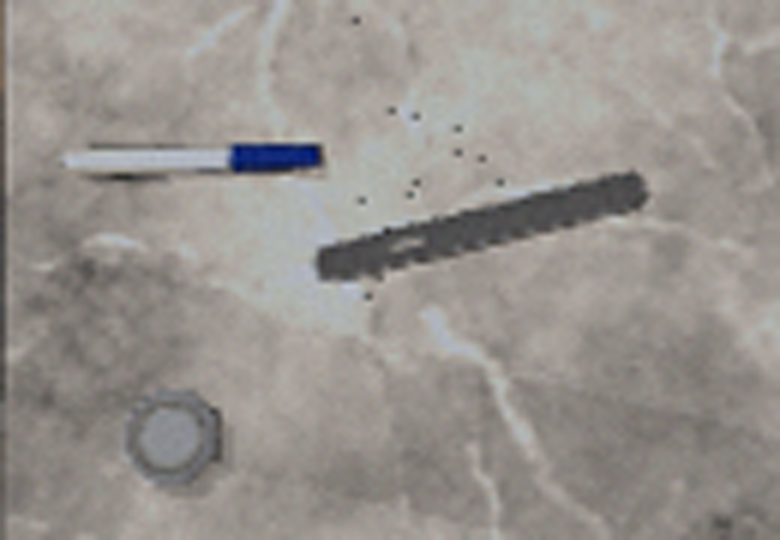

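View pics/c2.png

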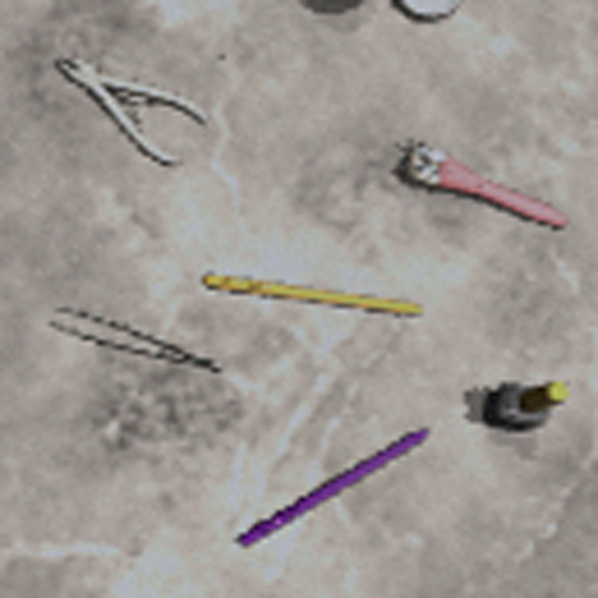

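View pics/c3.png

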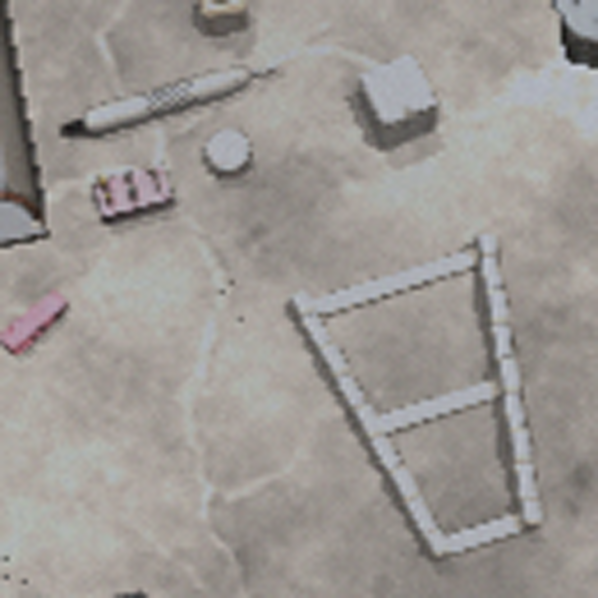

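```bash
cat > seg.py <<'E'
from h import *
def comp(m,win):
    x0,y0,x1,y1=win; mm=np.zeros_like(m);mm[y0:y1,x0:x1]=m[y0:y1,x0:x1]
    n,l,st,c=cv2.connectedComponentsWithStats(mm.astype(np.uint8),connectivity=8)
    k=1+np.argmax(st[1:,4]); ys,xs=np.nonzero(l==k); return np.c_[xs,ys]
def axis(f,px,z):
    P=onz(f,px,z)[:,:2]; c=P.mean(0); u=np.linalg.svd(P-c,full_matrices=False)[2][0]
    if u[0]<0:u=-u
    t=(P-c)@u; w=(P-c)@np.array([-u[1],u[0]])
    mid=c+u*(t.max()+t.min())/2
    return mid,np.degrees(np.arctan2(u[1],u[0])),np.ptp(t),np.ptp(w),len(P)
E
python3 - <<'E'
from seg import *
f=load('top0.pkl');im=f['img'];hsv=cv2.cvtColor(im,cv2.COLOR_RGB2HSV).astype(int);H,S,V=hsv[...,0],hsv[...,1],hsv[...,2]
print('pen',axis(f,comp((S>110)&(H<40)&(V>80),(405,180,470,205)),.005))
print('file',axis(f,comp((V<110),(200,215,270,240)),.006))
print('twe',axis(f,comp((V<105),(375,190,425,215)),.006))
m=((V>195)&(S<25))|((H>100)&(H<130)&(S>90))
print('marker',axis(f,comp(m,(160,205,215,225)),.008))
for y in (216,218): print(im[y,160:212:4].tolist())
m=(V>185)&(S<25)
px=comp(m,(285,135,352,215)); o=np.zeros(im.shape[:2],np.uint8);o[px[:,1],px[:,0]]=255
cv2.imwrite('pics/rm.png',cv2.resize(np.hstack([o[130:220,285:355],im[130:220,285:355].max(2)]),None,fx=5,fy=5,interpolation=cv2.INTER_NEAREST))
E
```

```text
pen (array([ 0.51876867, -0.39866313]), np.float64(77.63276845640598), np.float64(0.14895018080654202), np.float64(0.007672697687666738), 99)
file (array([0.45659285, 0.25598045]), np.float64(-80.3340847474032), np.float64(0.174465246337128), np.float64(0.024430173647609875), 339)
twe (array([ 0.48790183, -0.29189172]), np.float64(61.29608568146294), np.float64(0.07931429392980345), np.float64(0.011548110073671208), 40)
marker (array([0.50273755, 0.36525183]), np.float64(87.88058364555029), np.float64(0.04466055236844136), np.float64(0.013065410955707037), 60)
[[150, 144, 138], [148, 147, 138], [176, 181, 192], [173, 180, 191], [175, 181, 190], [170, 176, 186], [178, 181, 191], [176, 183, 191], [160, 165, 181], [14, 41, 120], [19, 43, 121], [19, 41, 124], [68, 63, 66]]
[[150, 141, 138], [145, 137, 132], [149, 142, 134], [161, 153, 145], [148, 143, 133], [141, 137, 124], [141, 135, 127], [103, 100, 105], [115, 111, 101], [54, 57, 80], [54, 53, 62], [123, 120, 115], [155, 146, 139]]
```

View pics/rm.png

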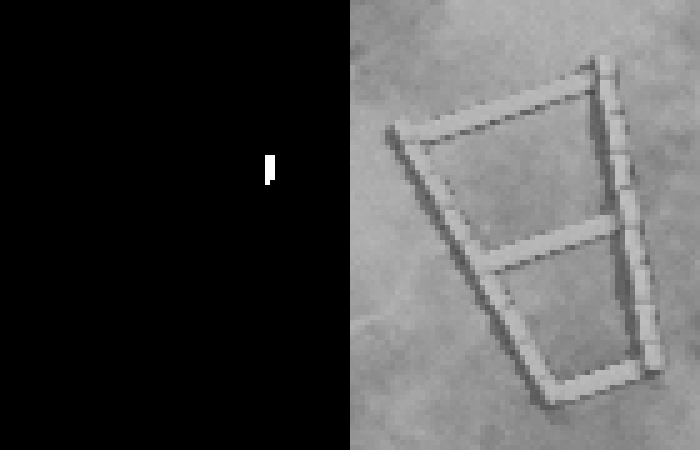

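```bash
python3 - <<'E'
from seg import *
f=load('top0.pkl');im=f['img'].astype(int)
d=im[...,2]-im[...,0]; V=im.max(2)
mk=(d>4)&((V>150)|(d>40))
print('marker',axis(f,comp(mk,(155,205,215,225)),.010))
m=(d>4)&(V>140)
px=comp(m,(285,135,355,215)); o=np.zeros(V.shape,np.uint8);o[px[:,1],px[:,0]]=255
g=np.clip((150-V)*3+60,0,255).astype(np.uint8)
cv2.imwrite('pics/rm2.png',cv2.resize(o[130:220,285:355],None,fx=6,fy=6,interpolation=cv2.INTER_NEAREST))
t=f['img'][190:215,375:425,::-1]
cv2.imwrite('pics/tw.png',cv2.resize(t,None,fx=14,fy=14,interpolation=cv2.INTER_NEAREST))
E
```

```text
marker (array([0.5044982 , 0.40754663]), np.float64(87.20521159122272), np.float64(0.1305467069742662), np.float64(0.012920563715617056), 130)
```

View pics/rm2.png

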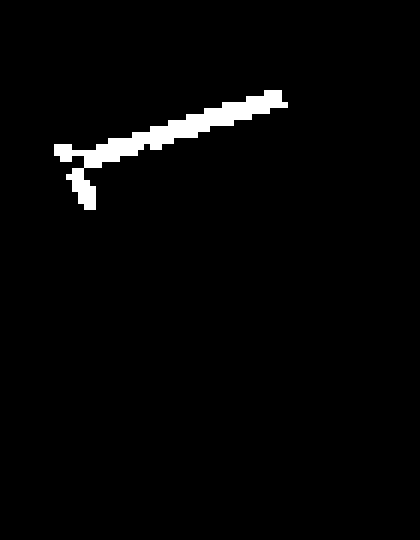

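View pics/tw.png

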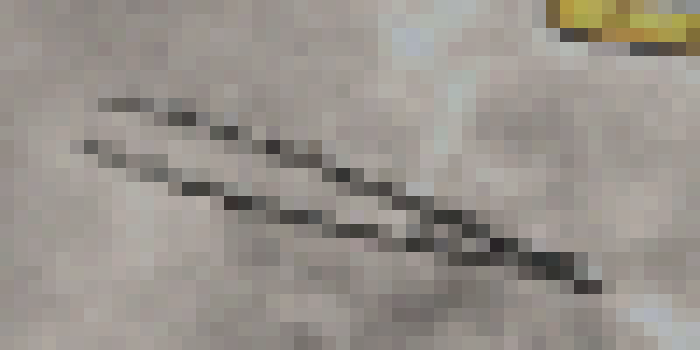

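```bash
python3 - <<'E'
from seg import *
f=load('top0.pkl');s=load('scene0.pkl')
tw=onz(f,[[382,197],[380.8,200],[417.2,210.1]],.005)[:,:2]
a=(tw[0]+tw[1])/2;print('tw mid',(a+tw[2])/2,'len',np.linalg.norm(a-tw[2]),'tips',np.linalg.norm(tw[0]-tw[1]),'ang',np.degrees(np.arctan2(*(tw[2]-a)[::-1])))
P=onz(f,[[294.1,153.9],[335.1,140.5],[324.5,210.1],[345.5,203.5]],.037)[:,:2]
WL,WR,NL,NR=P;n=np.linalg.norm
print(P,n(WL-WR),n(NL-NR),n((WL+WR)/2-(NL+NR)/2), 'c',P.mean(0))
yv=(WL+WR)/2-(NL+NR)/2; xv=WR-WL;xn=NR-NL
print([np.degrees(np.arctan2(v[1],v[0])) for v in(yv,xv,xn)])
b=onz(f,[[311.5,182.5],[336.9,174.5]],.009)[:,:2];print('bar',b,np.degrees(np.arctan2(*(b[1]-b[0])[::-1])))
im=s['img'][:,:,::-1]
cv2.imwrite('pics/s1.png',cv2.resize(im[175:235,305:385],None,fx=9,fy=9,interpolation=cv2.INTER_CUBIC))
cv2.imwrite('pics/s2.png',cv2.resize(im[225:295,375:485],None,fx=7,fy=7,interpolation=cv2.INTER_CUBIC))
cv2.imwrite('pics/s3.png',cv2.resize(im[170:215,195:275],None,fx=9,fy=9,interpolation=cv2.INTER_CUBIC))
E
```

```text
tw mid [ 0.49278501 -0.27297749] len 0.11954326640365387 tips 0.010758969324574553 ang -112.8135860400695
[[ 0.67643149  0.05228208]
 [ 0.71203962 -0.08318685]
 [ 0.48573102 -0.03076035]
 [ 0.50180674 -0.09801241]] 0.1400705867861502 0.06914672075830566 0.20635266742557298 c [ 0.59400222 -0.03991938]
[np.float64(13.717666264751061), np.float64(-75.27288886606955), np.float64(-76.55645457517394)]
bar [[ 0.58477792  0.00303522]
 [ 0.6054582  -0.08138448]] -76.23533203025852
```

View pics/s1.png

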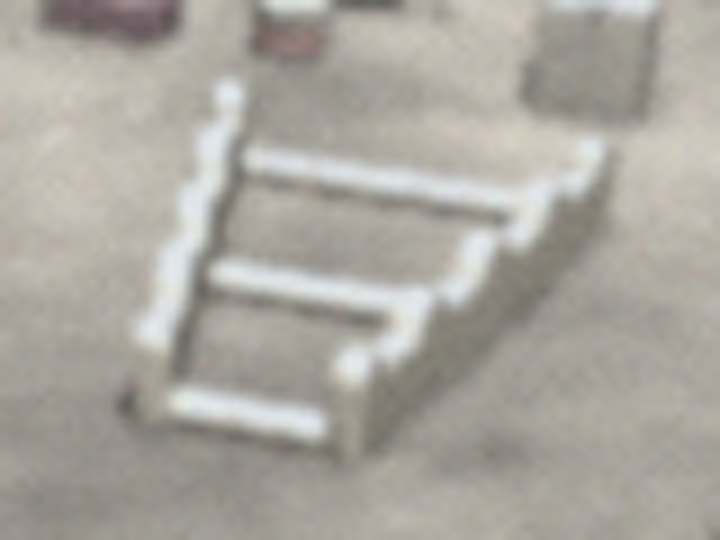

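View pics/s2.png

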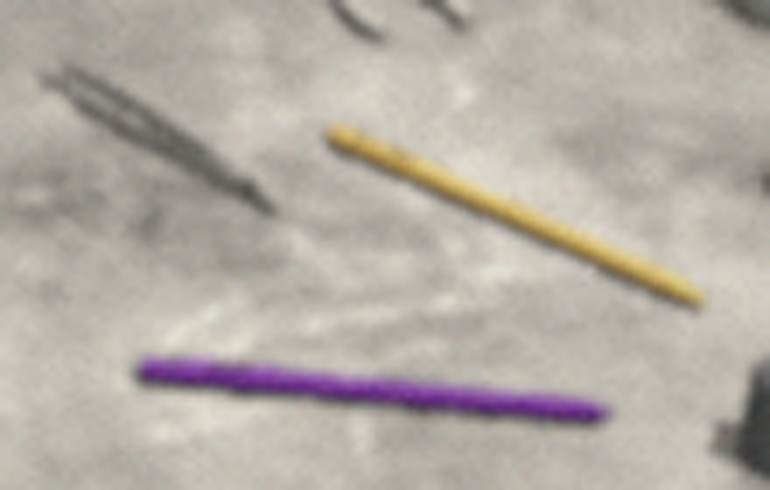

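View pics/s3.png

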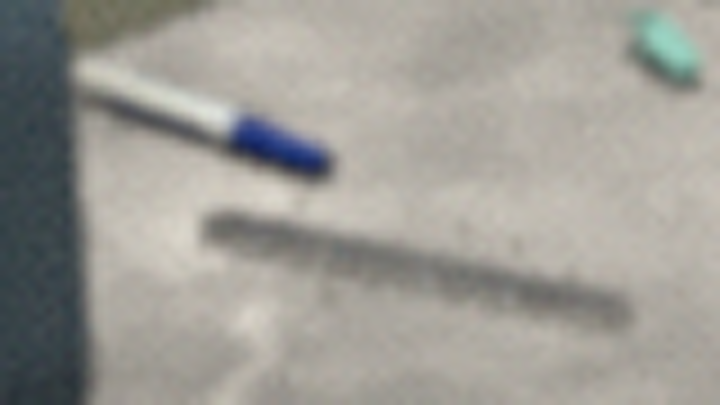

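```bash
cat >> seg.py <<'E'
def tri(fs,uvs):
    A=np.zeros((3,3));b=np.zeros(3)
    for f,uv in zip(fs,uvs):
        d=ray(f,uv)[0];d/=np.linalg.norm(d);M=np.eye(3)-np.outer(d,d);A+=M;b+=M@np.array(f['position'])
    return np.linalg.solve(A,b)
E
python3 - <<'E'
from seg import *
f=load('top0.pkl');s=load('scene0.pkl')
T=[[294.1,153.9],[335.1,140.5],[324.5,210.1],[345.5,203.5]]
S=[[330.1,184.3],[370.3,190.4],[321.4,210.6],[343.6,214]]
P=np.array([tri((f,s),(a,b)) for a,b in zip(T,S)]);print(P.round(4))
print('top@37',onz(f,T,.037).round(4));print('scene@37',onz(s,S,.037).round(4))
# middle/outer bars in scene at z=.009 (top face mid line ends)
B=np.array([[248,158],[515,193],[212,270],[400,300],[172,402],[325,425]])/9-.45+[305,175]
b=onz(s,B,.009)[:,:2];print(b.round(4),[np.degrees(np.arctan2(*(b[i+1]-b[i])[::-1])) for i in(0,2,4)])
B=np.array([[405,138],[597,82],[485,265],[612,225],[550,398],[640,370]])
B=(B-[350,0])/5+[284.5,129.5]
b=onz(f,B,.009)[:,:2];print(b.round(4),[np.degrees(np.arctan2(*(b[i+1]-b[i])[::-1])) for i in(0,2,4)])
E
```

```text
[[ 0.6778  0.052   0.0339]
 [ 0.7125 -0.0827  0.0344]
 [ 0.4874 -0.033   0.0368]
 [ 0.5026 -0.0995  0.0394]]
top@37 [[ 0.6764  0.0523  0.037 ]
 [ 0.712  -0.0832  0.037 ]
 [ 0.4857 -0.0308  0.037 ]
 [ 0.5018 -0.098   0.037 ]]
scene@37 [[ 0.6719  0.048   0.037 ]
 [ 0.7063 -0.0848  0.037 ]
 [ 0.4894 -0.035   0.037 ]
 [ 0.5085 -0.0986  0.037 ]]
[[ 6.753e-01  4.090e-02]
 [ 7.065e-01 -5.550e-02]
 [ 5.852e-01  7.000e-04]
 [ 6.032e-01 -6.490e-02]
 [ 4.932e-01 -4.130e-02]
 [ 5.086e-01 -9.020e-02]] [np.float64(-72.07407222642652), np.float64(-74.67101690101182), np.float64(-72.44838565692207)]
[[ 0.6747  0.0493]
 [ 0.704  -0.0799]
 [ 0.5848  0.003 ]
 [ 0.6055 -0.0814]
 [ 0.4942 -0.0321]
 [ 0.5081 -0.091 ]] [np.float64(-77.2298011364589), np.float64(-76.23533203025852), np.float64(-76.71521855070141)]
```

```bash
cat > plan.py <<'E'
import sys; from h import *; from rig import ctrl
T=dict(marker=(.5045,.4075,-2.8),file=(.4566,.2560,9.7),pen=(.5188,-.3987,-12.4),tw=(.4928,-.2730,-22.8),
n1=(.5224,-.0581,13.8),n2=(.5709,-.0462,13.8),n3=(.6195,-.0342,13.8),n4=(.6680,-.0223,13.8))
s=ctrl.sense(); M=R.from_rotvec(s['ee_rot']).as_matrix(); a=np.degrees(np.arctan2(M[1,0],M[0,0]))
print('t',s['t'],'tcp',s['tcp_pos'].round(4),'yaw',a.round(2),'tilt',M[:,2].round(4),'gap',round(s['finger_gap'],4),'F',np.round(s['wrist_force'],2),'q',np.round(s['joints'],2))
if len(sys.argv)>1:
    x,y,at=T[sys.argv[1]]; z=float(sys.argv[2]); d=np.array([x,y,z])-s['tcp_pos']
    turn=-np.radians((at-a+90)%180-90)/.08
    print('now-axes units',(M.T@d/.05).round(3),'turn units',turn.round(2))
    r=np.radians(at);N=np.array([[np.cos(r),np.sin(r),0],[np.sin(r),-np.cos(r),0],[0,0,-1]]).T
    print('after turn',(N.T@d/.05).round(3))
E
python3 plan.py marker .12
```

```text
t 0.1 tcp [0.2892 0.5811 0.23  ] yaw 63.55 tilt [-9.0e-04 -2.2e-03 -1.0e+00] gap 0.0851 F [-0.32  0.48 -0.19] q [-1.21  0.38  0.04  1.6  -0.02  1.16 -0.05]
now-axes units [-1.186  5.401  2.204] turn units 14.47
after turn [4.47  3.258 2.2  ]
```

Call:
drive_tool --commands '[0,0,0,1,0,0,0,1,0,0,0,1,0,0,0,1,0,0,0,1,0,0,0,1,0,0,0,1,0,0,0,1,0,0,0,1,0,0,0,1]' --grip -0.5 --grip_force 30

```text
t: 1.1
tcp_pos: [0.2893, 0.5814, 0.2304]
ee_rot: [3.104, 0.478, -0.001]
wrist_force: [-1.3, 1.0, 0.4]
finger_gap: 0.064
```

```bash
python3 plan.py marker .12
```

```text
t 1.1 tcp [0.2893 0.5814 0.2304] yaw 17.52 tilt [-6.0e-04 -1.5e-03 -1.0e+00] gap 0.064 F [-1.32  1.05  0.38] q [-1.31  0.39  0.18  1.6  -0.07  1.16 -0.81]
now-axes units [3.06  4.61  2.211] turn units 4.43
after turn [4.469 3.264 2.209]
```

Call:
drive_tool --commands '[0,0,0,0.9,0,0,0,0.9,0,0,0,0.9,0,0,0,0.9,0,0,0,0.83]'

```text
t: 1.6
tcp_pos: [0.2893, 0.5814, 0.2304]
ee_rot: [3.139, -0.075, -0.001]
wrist_force: [0.0, -0.7, 0.1]
finger_gap: 0.0634
```

Call:
drive_tool --commands '[0.4,0.3,0.2,0,0.6,0.4,0.3,0,0.6,0.4,0.3,0,0.6,0.4,0.3,0,0.6,0.4,0.3,0,0.6,0.45,0.3,0,0.6,0.45,0.3,0,0.3,0.3,0.2,0,0.17,0.15,0,0,0,0,0,0]'

```text
t: 2.6
tcp_pos: [0.5068, 0.4073, 0.1209]
ee_rot: [3.139, -0.077, 0.0]
wrist_force: [0.3, 1.2, -0.4]
finger_gap: 0.064
```

```bash
python3 plan.py marker .003; python3 - <<'E'
from h import *; from rig import ctrl
f=ctrl.grab_frame('top');pickle.dump(f,open('top1.pkl','wb'))
cv2.imwrite('pics/top1.png',cv2.resize(f['img'][150:290,150:350,::-1],None,fx=4,fy=4,interpolation=cv2.INTER_CUBIC))
E
```

```text
t 2.6 tcp [0.5068 0.4073 0.1209] yaw -2.81 tilt [-0.     -0.0015 -1.    ] gap 0.064 F [ 0.31  1.2  -0.38] q [-0.97  0.51  0.3   1.7  -0.18  0.97 -0.66]
now-axes units [-0.047 -0.006  2.358] turn units -0.0
after turn [-4.600e-02 -2.000e-03  2.358e+00]
```

View pics/top1.png

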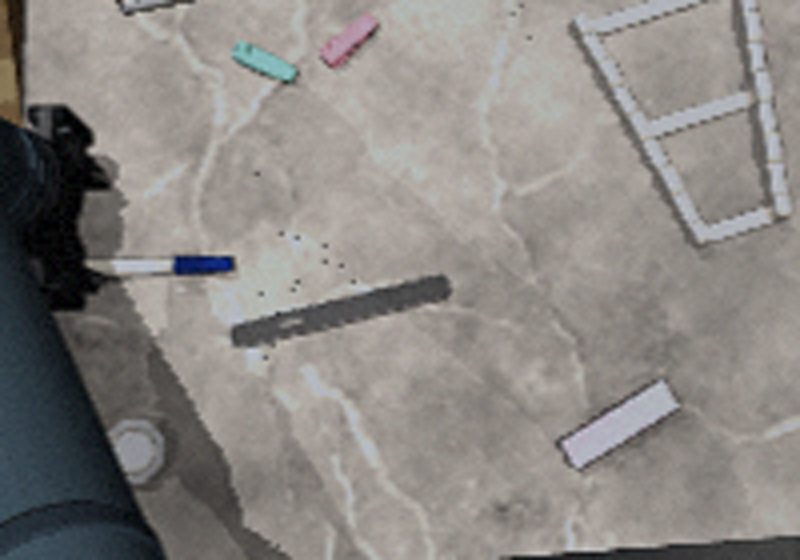

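Call:
drive_tool --commands '[-0.04,0,0.4,0,0,0,0.5,0,0,0,0.5,0,0,0,0.4,0,0,0,0.3,0,0,0,0.15,0,0,0,0.1,0,0,0,0,0]'

```text
t: 3.45
tcp_pos: [0.5033, 0.4102, 0.0038]
ee_rot: [-3.14, 0.07, 0.0]
wrist_force: [0.2, -0.3, -0.1]
finger_gap: 0.064
```

Call:
drive_tool --commands '[0,0,0,0,0,0,0,0,0,0,0,0,0,0,0,0,0,0,0,0,0,0,0,0,0,0,0,0,0,0,0,0]' --grip 1 --grip_force 25

```text
t: 4.25
tcp_pos: [0.5041, 0.4099, 0.0046]
ee_rot: [-3.14, 0.071, -0.002]
wrist_force: [-0.4, -1.4, 5.7]
finger_gap: 0.0141
```

```bash
python3 plan.py n2 .12
```

```text
t 4.25 tcp [0.5041 0.4099 0.0046] yaw -2.61 tilt [ 1.e-03  8.e-04 -1.e+00] gap 0.0141 F [-0.39 -1.43  5.74] q [-0.94  0.66  0.26  1.74 -0.23  0.77 -0.62]
now-axes units [ 1.751  9.05  -2.314] turn units -3.58
after turn [-0.879  9.177 -2.308]
```

Call:
drive_tool --commands '[0,0,-0.2,0,0,0,-0.4,0,0,0,-0.6,0,0,0,-0.6,-0.8,0,0,-0.5,-0.9,0,0,0,-0.9,0,0,0,-0.9,0,0,0,0]'

```text
t: 5.05
tcp_pos: [0.503, 0.4093, 0.1188]
ee_rot: [-3.12, -0.368, 0.001]
wrist_force: [0.9, -0.4, -0.9]
finger_gap: 0.0142
```

```bash
python3 plan.py n2 .12
```

```text
t 5.05 tcp [0.503  0.4093 0.1188] yaw 13.44 tilt [-7.e-04 -1.e-04 -1.e+00] gap 0.0142 F [ 0.88 -0.45 -0.87] q [-0.93  0.5   0.24  1.7  -0.14  0.96 -0.41]
now-axes units [-0.797  9.177 -0.023] turn units -0.08
after turn [-0.855  9.171 -0.023]
```

Call:
drive_tool --commands '[-0.05,0.4,0,-0.08,-0.1,0.7,0,0,-0.1,0.8,0,0,-0.1,0.8,0,0,-0.1,0.8,0,0,-0.1,0.8,0,0,-0.1,0.8,0,0,-0.1,0.8,0,0,-0.1,0.8,0,0,0,0.8,0,0]'

```text
t: 6.05
tcp_pos: [0.5504, 0.0335, 0.1183]
ee_rot: [-3.119, -0.375, 0.003]
wrist_force: [0.4, -0.1, 0.1]
finger_gap: 0.0146
```

Call:
drive_tool --commands '[0,0.7,0,0,0,0.5,0,0,0,0.2,0,0,0,0,0,0]'

```text
t: 6.45
tcp_pos: [0.5681, -0.0345, 0.1185]
ee_rot: [3.119, 0.371, -0.001]
wrist_force: [0.5, 1.0, 0.3]
finger_gap: 0.0141
```

```bash
python3 plan.py n2 .033; python3 - <<'E'
from h import *; from rig import ctrl
for n in('top','scene'):
    f=ctrl.grab_frame(n);pickle.dump(f,open(n+'2.pkl','wb'))
    c=f['img'][120:220,260:380] if n=='top' else f['img'][130:240,270:400]
    cv2.imwrite(f'pics/{n}2.png',cv2.resize(c[:,:,::-1],None,fx=5,fy=5,interpolation=cv2.INTER_CUBIC))
E
```

```text
t 6.45 tcp [ 0.5681 -0.0345  0.1185] yaw 13.57 tilt [-6.e-04 -6.e-04 -1.e+00] gap 0.0141 F [0.5  0.99 0.28] q [-0.34  0.38  0.39  1.9  -0.18  0.89  0.38]
now-axes units [1.000e-03 2.400e-01 1.711e+00] turn units -0.05
after turn [-1.000e-03  2.410e-01  1.711e+00]
```

View pics/top2.png

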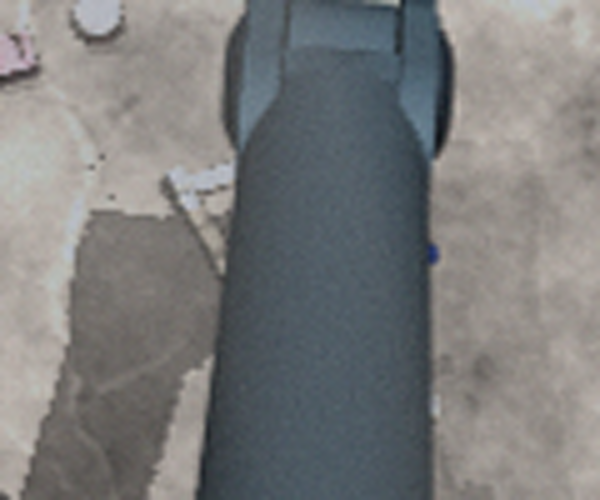

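View pics/scene2.png

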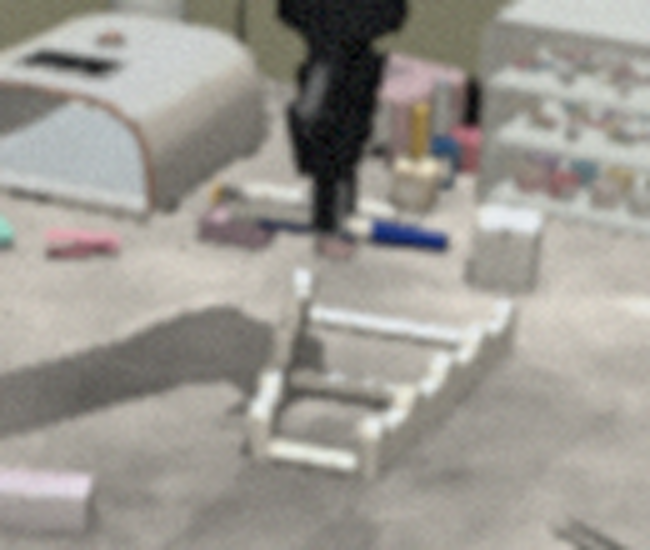

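Call:
drive_tool --commands '[0,0.19,0.2,0,0,0,0.4,0,0,0,0.4,0,0,0,0.35,0,0,0,0.2,0,0,0,0.1,0,0,0,0.05,0,0,0,0,0]'

```text
t: 7.35
tcp_pos: [0.5709, -0.0418, 0.0339]
ee_rot: [3.119, 0.378, 0.001]
wrist_force: [0.7, -0.3, 0.8]
finger_gap: 0.0143
```

```bash
python3 plan.py n2 .033; python3 - <<'E'
from h import *; from rig import ctrl
for n in('scene',):
    f=ctrl.grab_frame(n);pickle.dump(f,open(n+'3.pkl','wb'))
    c=f['img'][165:235,300:390]
    cv2.imwrite(f'pics/{n}3.png',cv2.resize(c[:,:,::-1],None,fx=8,fy=8,interpolation=cv2.INTER_CUBIC))
C=np.array([.5952,-.0402]);th=np.radians(13.8);yh=np.array([np.cos(th),np.sin(th)]);xh=np.array([yh[1],-yh[0]])
for z in(.036,.028):
  for yy,hs in((-25,67.5),):
    for sg in(-1,1):
      p=C+yh*yy/1000+xh*sg*hs/1000; q=proj(f,[*p,z])[0]; print('expected end',sg,q.round(1),((q-[300,165]+.5)*8).round(0))
E
```

```text
t 7.35 tcp [ 0.5709 -0.0418  0.0339] yaw 13.83 tilt [ 4.e-04  0.e+00 -1.e+00] gap 0.0143 F [ 0.71 -0.26  0.83] q [-0.29  0.51  0.35  1.93 -0.25  0.74  0.45]
now-axes units [-0.021  0.085  0.018] turn units 0.01
after turn [-0.021  0.085  0.018]
expected end -1 [318.1 198.6] [149. 273.]
expected end 1 [360.4 205.8] [487. 330.]
expected end -1 [318. 201.] [148. 292.]
expected end 1 [360.3 208.2] [486. 349.]
```

View pics/scene3.png

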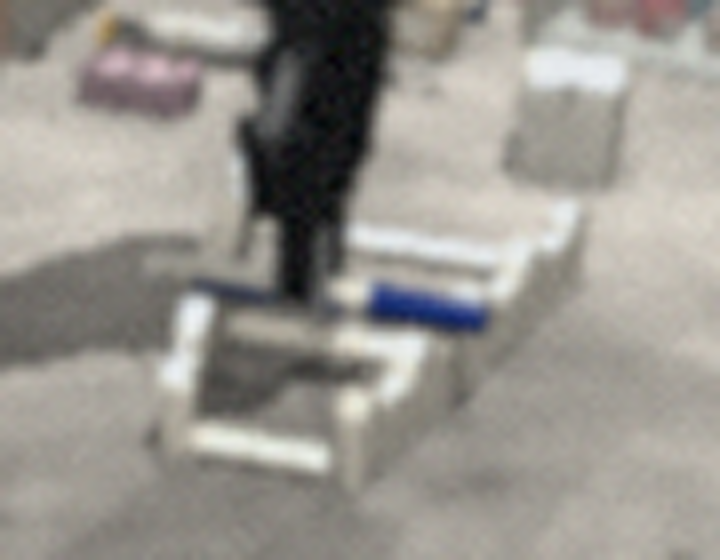

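Call:
drive_tool --commands '[0,0,0.02,0,0,0,0,0,0,0,0,0,0,0,0,0]' --grip 0.3

```text
t: 7.8
tcp_pos: [0.5708, -0.042, 0.033]
ee_rot: [3.119, 0.378, 0.001]
wrist_force: [-0.5, -0.6, -0.3]
finger_gap: 0.0299
```

Call:
drive_tool --commands '[0,0,-0.2,0,0,0,-0.4,0,0,0,-0.5,0,0,0,-0.5,0,0,0,-0.3,0,0,0,0,0]'

```text
t: 8.4
tcp_pos: [0.573, -0.0422, 0.1308]
ee_rot: [3.119, 0.377, 0.01]
wrist_force: [0.7, 0.1, -0.8]
finger_gap: 0.0302
```

```bash
python3 plan.py file .12; python3 - <<'E'
from h import *; from rig import ctrl
for n in('scene',):
    f=ctrl.grab_frame(n);pickle.dump(f,open(n+'4.pkl','wb'))
    c=f['img'][165:235,300:390]
    cv2.imwrite(f'pics/{n}4.png',cv2.resize(c[:,:,::-1],None,fx=8,fy=8,interpolation=cv2.INTER_CUBIC))
E
```

```text
t 8.4 tcp [ 0.573  -0.0422  0.1308] yaw 13.8 tilt [ 6.1e-03  4.0e-04 -1.0e+00] gap 0.0302 F [ 0.72  0.14 -0.81] q [-0.33  0.37  0.4   1.89 -0.18  0.91  0.39]
now-axes units [-0.839 -6.347  0.205] turn units 0.89
after turn [-1.289 -6.271  0.217]
```

View pics/scene4.png

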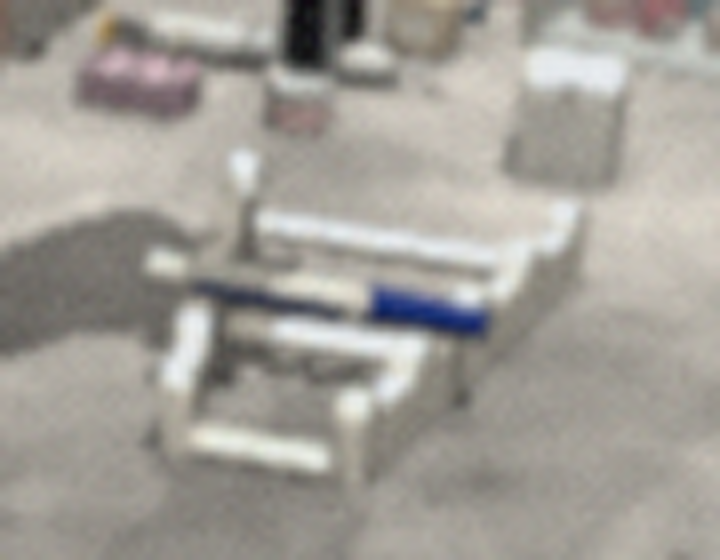

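Call:
drive_tool --commands '[0,-0.4,0,0.45,-0.1,-0.7,0,0.44,-0.2,-0.8,0,0,-0.2,-0.8,0,0,-0.2,-0.8,0,0,-0.2,-0.8,0,0,-0.2,-0.8,0,0,-0.2,-0.7,0.2,0,0,-0.4,0,0,0,0,0,0]' --grip -0.4

```text
t: 9.45
tcp_pos: [0.4485, 0.2556, 0.116]
ee_rot: [-3.129, -0.279, 0.005]
wrist_force: [-0.1, 0.5, -0.1]
finger_gap: 0.0596
```

```bash
python3 plan.py file .005; python3 - <<'E'
from h import *; from rig import ctrl
for n in('top',):
    f=ctrl.grab_frame(n);pickle.dump(f,open(n+'5.pkl','wb'))
    c=f['img'][150:290,150:350]
    cv2.imwrite(f'pics/{n}5.png',cv2.resize(c[:,:,::-1],None,fx=4,fy=4,interpolation=cv2.INTER_CUBIC))
E
```

```text
t 9.45 tcp [0.4485 0.2556 0.116 ] yaw 10.17 tilt [-3.2e-03 -3.0e-04 -1.0e+00] gap 0.0596 F [-0.07  0.47 -0.13] q [-0.83  0.28  0.26  2.02 -0.1   0.85 -0.33]
now-axes units [0.167 0.021 2.219] turn units 0.1
after turn [0.16  0.019 2.22 ]
```

View pics/top5.png

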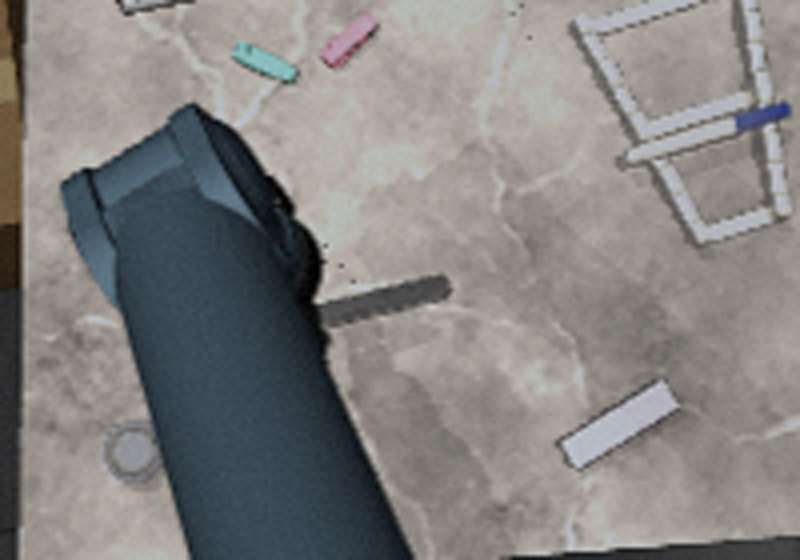

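Call:
drive_tool --commands '[0.16,0.02,0.4,0.1,0,0,0.5,0,0,0,0.5,0,0,0,0.4,0,0,0,0.3,0,0,0,0.15,0,0,0,0,0]'

```text
t: 10.2
tcp_pos: [0.4592, 0.2508, 0.0042]
ee_rot: [3.13, 0.252, -0.003]
wrist_force: [-0.4, 0.1, 0.1]
finger_gap: 0.06
```

```bash
python3 plan.py file .003
```

```text
t 10.2 tcp [0.4592 0.2508 0.0042] yaw 9.2 tilt [-0.0018 -0.0019 -1.    ] gap 0.06 F [-0.37  0.11  0.06] q [-0.78  0.48  0.23  2.05 -0.18  0.63 -0.27]
now-axes units [-0.034 -0.112  0.024] turn units -0.11
after turn [-0.033 -0.112  0.024]
```

Call:
drive_tool --commands '[-0.03,-0.11,0.02,-0.1,0,0,0,0]'

```text
t: 10.4
tcp_pos: [0.4576, 0.2591, 0.0052]
ee_rot: [-3.128, -0.269, -0.002]
wrist_force: [0.5, 0.3, 0.7]
finger_gap: 0.0595
```

Call:
drive_tool --commands '[0,0,0,0,0,0,0,0,0,0,0,0,0,0,0,0,0,0,0,0,0,0,0,0,0,0,0,0,0,0,0,0]' --grip 1 --grip_force 25

```text
t: 11.2
tcp_pos: [0.4576, 0.2577, 0.0048]
ee_rot: [-3.13, -0.266, -0.001]
wrist_force: [-1.3, 0.9, 5.2]
finger_gap: 0.0173
```

```bash
python3 plan.py file .003
```

```text
t 11.2 tcp [0.4576 0.2577 0.0048] yaw 9.73 tilt [ 3.e-04  5.e-04 -1.e+00] gap 0.0173 F [-1.27  0.93  5.19] q [-0.79  0.48  0.23  2.05 -0.18  0.63 -0.27]
now-axes units [-0.024  0.029  0.036] turn units 0.01
after turn [-0.024  0.029  0.036]
```

Call:
drive_tool --commands '[0,0,-0.2,0,0,0,-0.4,0,0,0,-0.6,0,0,0,-0.6,-0.45,0,0,-0.5,-0.44,0,0,-0.2,0,0,0,0,0]'

```text
t: 11.9
tcp_pos: [0.4583, 0.258, 0.1308]
ee_rot: [-3.117, -0.376, -0.005]
wrist_force: [-0.0, 0.2, -1.1]
finger_gap: 0.0171
```

```bash
python3 plan.py n4 .12
```

```text
t 11.9 tcp [0.4583 0.258  0.1308] yaw 13.76 tilt [ 0.0029  0.0023 -1.    ] gap 0.0171 F [-0.01  0.2  -1.09] q [-0.82  0.27  0.26  2.   -0.09  0.88 -0.27]
now-axes units [2.739 6.444 0.215] turn units -0.01
after turn [2.735 6.445 0.216]
```

Call:
drive_tool --commands '[0.2,0.4,0,0,0.3,0.7,0,0,0.3,0.75,0,0,0.3,0.75,0,0,0.3,0.75,0,0,0.3,0.75,0,0,0.3,0.75,0,0,0.3,0.75,0,0,0.3,0.55,0,0,0.1,0.25,0,0]'

```text
t: 12.9
tcp_pos: [0.6649, -0.0257, 0.127]
ee_rot: [3.117, 0.369, -0.004]
wrist_force: [0.0, 0.8, -0.2]
finger_gap: 0.0177
```

Call:
drive_tool --commands '[0,0,0,0,0,0,0,0]'

```text
t: 13.1
tcp_pos: [0.6632, -0.0194, 0.1277]
ee_rot: [-3.117, -0.379, 0.005]
wrist_force: [0.3, 0.2, -0.6]
finger_gap: 0.0173
```

```bash
python3 plan.py n4 .034
```

```text
t 13.1 tcp [ 0.6632 -0.0194  0.1277] yaw 13.86 tilt [-0.0035  0.0013 -1.    ] gap 0.0173 F [ 0.32  0.24 -0.56] q [-0.31  0.53  0.37  1.66 -0.22  1.    0.37]
now-axes units [0.086 0.083 1.873] turn units 0.01
after turn [0.08  0.079 1.873]
```

Call:
drive_tool --commands '[0.08,0.05,0.2,0,0,0,0.4,0,0,0,0.4,0,0,0,0.4,0,0,0,0.25,0,0,0,0.1,0,0,0,0,0,0,0,0,0]'

```text
t: 13.9
tcp_pos: [0.67, -0.0223, 0.0426]
ee_rot: [3.119, 0.378, 0.002]
wrist_force: [0.6, 0.4, -0.4]
finger_gap: 0.0175
```

```bash
python3 plan.py n4 .034; python3 - <<'E'
from h import *; from rig import ctrl
for n in('scene',):
    f=ctrl.grab_frame(n);pickle.dump(f,open(n+'6.pkl','wb'))
    c=f['img'][165:235,300:390]
    cv2.imwrite(f'pics/{n}6.png',cv2.resize(c[:,:,::-1],None,fx=8,fy=8,interpolation=cv2.INTER_CUBIC))
E
```

```text
t 13.9 tcp [ 0.67   -0.0223  0.0426] yaw 13.84 tilt [ 1.5e-03  1.0e-04 -1.0e+00] gap 0.0175 F [ 0.58  0.37 -0.39] q [-0.28  0.65  0.34  1.68 -0.27  0.86  0.41]
now-axes units [-0.039 -0.009  0.172] turn units 0.01
after turn [-0.038 -0.009  0.172]
```

View pics/scene6.png

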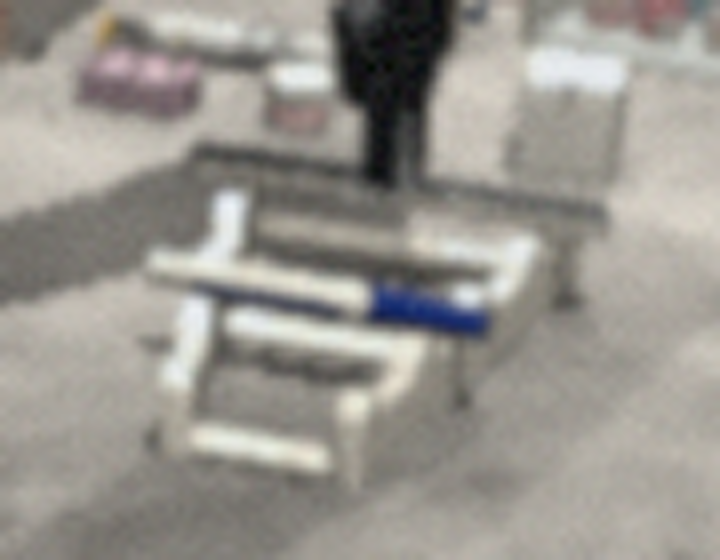

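Call:
drive_tool --commands '[-0.03,-0.02,0.1,0,0,0,0.06,0,0,0,0,0,0,0,0,0]'

```text
t: 14.35
tcp_pos: [0.6677, -0.0219, 0.0338]
ee_rot: [-3.119, -0.378, -0.0]
wrist_force: [0.2, 1.1, 0.1]
finger_gap: 0.0172
```

```bash
python3 plan.py n4 .034; python3 - <<'E'
from h import *; from rig import ctrl
for n in('scene',):
    f=ctrl.grab_frame(n);pickle.dump(f,open(n+'7.pkl','wb'))
    c=f['img'][165:235,300:390]
    cv2.imwrite(f'pics/{n}7.png',cv2.resize(c[:,:,::-1],None,fx=8,fy=8,interpolation=cv2.INTER_CUBIC))
C=np.array([.5952,-.0402]);th=np.radians(13.8);yh=np.array([np.cos(th),np.sin(th)]);xh=np.array([yh[1],-yh[0]])
for sg in(-1,1):
      p=C+yh*.075+xh*sg*.089; q=proj(f,[*p,.032])[0]; print('expected end',sg,q.round(1),((q-[300,165]+.5)*8).round(0))
E
```

```text
t 14.35 tcp [ 0.6677 -0.0219  0.0338] yaw 13.81 tilt [ 2.e-04  1.e-04 -1.e+00] gap 0.0172 F [0.23 1.09 0.11] q [-0.28  0.66  0.33  1.69 -0.27  0.84  0.41]
now-axes units [ 0.005  0.01  -0.003] turn units 0.0
after turn [ 0.005  0.01  -0.003]
expected end -1 [322.  186.9] [180. 179.]
expected end 1 [374.5 195.3] [600. 247.]
```

View pics/scene7.png

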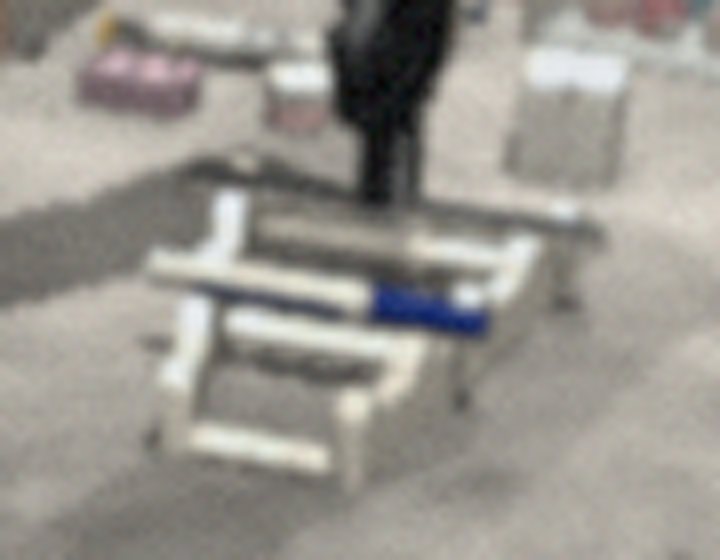

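Call:
drive_tool --commands '[0,0,0.02,0,0,0,0,0,0,0,0,0,0,0,0,0]' --grip 0.3

```text
t: 14.8
tcp_pos: [0.6675, -0.022, 0.0327]
ee_rot: [-3.119, -0.378, 0.0]
wrist_force: [-0.8, 1.0, 0.6]
finger_gap: 0.03
```

Call:
drive_tool --commands '[0,0,-0.2,0,0,0,-0.4,0,0,0,-0.5,0,0,0,-0.5,0,0,0,-0.4,0,0,0,0,0]'

```text
t: 15.4
tcp_pos: [0.6708, -0.0224, 0.1377]
ee_rot: [3.118, 0.377, 0.014]
wrist_force: [0.6, -1.4, 1.6]
finger_gap: 0.0304
```

```bash
python3 plan.py pen .13
```

```text
t 15.4 tcp [ 0.6708 -0.0224  0.1377] yaw 13.79 tilt [ 8.7e-03  3.0e-04 -1.0e+00] gap 0.0304 F [ 0.6  -1.37  1.57] q [-0.31  0.53  0.37  1.64 -0.22  1.01  0.38]
now-axes units [-4.748  6.584  0.126] turn units 5.71
after turn [-1.353  8.003  0.154]
```

Turn first, then shift.

Call:
drive_tool --commands '[0,0,0,0.95,0,0,0,0.95,0,0,0,0.95,0,0,0,0.95,0,0,0,0.95,0,0,0,0.95]' --grip -0.2

```text
t: 16.0
tcp_pos: [0.6667, -0.0219, 0.1317]
ee_rot: [3.123, -0.342, -0.003]
wrist_force: [-0.1, 0.0, 0.1]
finger_gap: 0.0509
```

Call:
drive_tool --commands '[-0.1,0.4,0,0,-0.15,0.8,0,0,-0.15,0.9,0,0,-0.15,0.9,0,0,-0.15,0.9,0,0,-0.15,0.9,0,0,-0.15,0.9,0,0,-0.15,0.9,0,0,-0.1,0.8,0,0,-0.1,0.5,0,0]'

```text
t: 17.0
tcp_pos: [0.5122, -0.3992, 0.1328]
ee_rot: [3.12, -0.344, -0.003]
wrist_force: [-0.4, -0.3, 0.5]
finger_gap: 0.0513
```

Call:
drive_tool --commands '[0,0.1,0,0,0,0,0,0]'

```text
t: 17.2
tcp_pos: [0.5142, -0.3998, 0.1324]
ee_rot: [-3.123, 0.342, 0.002]
wrist_force: [0.4, 0.1, -0.3]
finger_gap: 0.0515
```

```bash
python3 plan.py pen .005; python3 - <<'E'
from h import *; from rig import ctrl
for n in('top',):
    f=ctrl.grab_frame(n);pickle.dump(f,open(n+'8.pkl','wb'))
    c=f['img'][120:270,280:480]
    cv2.imwrite(f'pics/{n}8.png',cv2.resize(c[:,:,::-1],None,fx=4,fy=4,interpolation=cv2.INTER_CUBIC))
E
```

```text
t 17.2 tcp [ 0.5142 -0.3998  0.1324] yaw -12.48 tilt [-1.1e-03  2.0e-04 -1.0e+00] gap 0.0515 F [ 0.36  0.13 -0.28] q [ 0.18  0.53  0.55  1.7  -0.32  1.    0.62]
now-axes units [ 0.088 -0.042  2.549] turn units -0.02
after turn [ 0.086 -0.042  2.549]
```

View pics/top8.png

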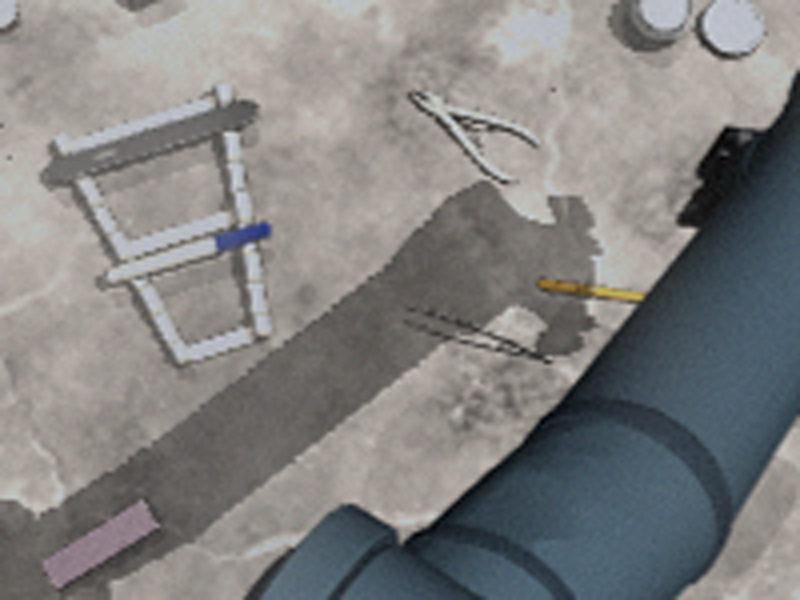

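Call:
drive_tool --commands '[0.09,-0.04,0.4,0,0,0,0.6,0,0,0,0.6,0,0,0,0.5,0,0,0,0.3,0,0,0,0.15,0,0,0,0,0,0,0,0,0]'

```text
t: 18.05
tcp_pos: [0.522, -0.3977, 0.0061]
ee_rot: [3.123, -0.336, 0.002]
wrist_force: [1.1, 0.1, 0.3]
finger_gap: 0.0513
```

```bash
python3 plan.py pen .004
```

```text
t 18.05 tcp [ 0.522  -0.3977  0.0061] yaw -12.28 tilt [ 0.0015 -0.0011 -1.    ] gap 0.0513 F [1.12 0.09 0.29] q [ 0.24  0.71  0.47  1.73 -0.42  0.81  0.69]
now-axes units [-0.059  0.033  0.042] turn units 0.03
after turn [-0.059  0.033  0.043]
```

Call:
drive_tool --commands '[-0.06,0.03,0.03,0,0,0,0,0]'

```text
t: 18.25
tcp_pos: [0.5177, -0.3992, 0.0049]
ee_rot: [3.122, -0.338, 0.002]
wrist_force: [-0.2, -0.9, -0.2]
finger_gap: 0.0513
```

Call:
drive_tool --commands '[0,0,0,0,0,0,0,0,0,0,0,0,0,0,0,0,0,0,0,0,0,0,0,0,0,0,0,0,0,0,0,0]' --grip 1 --grip_force 25

```text
t: 19.05
tcp_pos: [0.5181, -0.3983, 0.0041]
ee_rot: [3.123, -0.337, 0.001]
wrist_force: [0.6, 0.8, 3.4]
finger_gap: 0.0075
```

```bash
python3 plan.py pen .004
```

```text
t 19.05 tcp [ 0.5181 -0.3983  0.0041] yaw -12.31 tilt [ 5.e-04 -3.e-04 -1.e+00] gap 0.0075 F [0.57 0.76 3.4 ] q [ 0.24  0.71  0.47  1.74 -0.42  0.8   0.69]
now-axes units [0.014 0.005 0.002] turn units 0.02
after turn [0.014 0.005 0.002]
```

Call:
drive_tool --commands '[0,0,-0.2,0,0,0,-0.4,0,0,0,-0.6,0,0,0,-0.6,-0.9,0,0,-0.5,-0.95,0,0,-0.2,-0.95,0,0,0,-0.95,0,0,0,-0.95,0,0,0,-0.95,0,0,0,0]'

```text
t: 20.05
tcp_pos: [0.5174, -0.3981, 0.1289]
ee_rot: [-3.119, -0.371, 0.0]
wrist_force: [-0.4, 0.4, -0.2]
finger_gap: 0.0077
```

```bash
python3 plan.py n3 .13
```

```text
t 20.05 tcp [ 0.5174 -0.3981  0.1289] yaw 13.56 tilt [-2.e-04  3.e-04 -1.e+00] gap 0.0077 F [-0.35  0.4  -0.17] q [ 0.25  0.52  0.45  1.69 -0.26  0.99  1.03]
now-axes units [ 3.691 -6.596 -0.02 ] turn units -0.05
after turn [ 3.719 -6.58  -0.022]
```

Call:
drive_tool --commands '[0.2,-0.4,0,-0.05,0.4,-0.7,0,0,0.45,-0.8,0,0,0.45,-0.8,0,0,0.45,-0.8,0,0,0.45,-0.8,0,0,0.45,-0.8,0,0,0.45,-0.8,0,0,0.3,-0.5,0,0,0.1,-0.2,0,0]'

```text
t: 21.05
tcp_pos: [0.6196, -0.0276, 0.1286]
ee_rot: [-3.115, -0.387, -0.001]
wrist_force: [-0.2, 0.2, 0.8]
finger_gap: 0.0078
```

Call:
drive_tool --commands '[0,0,0,0,0,0,0,0]'

```text
t: 21.25
tcp_pos: [0.618, -0.0365, 0.1287]
ee_rot: [3.117, 0.372, -0.002]
wrist_force: [-0.3, -0.4, -0.1]
finger_gap: 0.0074
```

```bash
python3 plan.py n3 .0335
```

```text
t 21.25 tcp [ 0.618  -0.0365  0.1287] yaw 13.62 tilt [-8.0e-04 -2.1e-03 -1.0e+00] gap 0.0074 F [-0.32 -0.36 -0.1 ] q [-0.3   0.45  0.36  1.77 -0.19  0.95  0.38]
now-axes units [ 0.042 -0.041  1.903] turn units -0.04
after turn [ 0.04  -0.038  1.903]
```

Call:
drive_tool --commands '[0.04,-0.04,0.2,0,0,0,0.4,0,0,0,0.4,0,0,0,0.4,0,0,0,0.25,0,0,0,0.1,0,0,0,0.05,0,0,0,0,0]'

```text
t: 22.05
tcp_pos: [0.6206, -0.0317, 0.0391]
ee_rot: [3.119, 0.377, 0.001]
wrist_force: [1.0, 0.4, 0.5]
finger_gap: 0.0074
```

```bash
python3 plan.py n3 .0325
```

```text
t 22.05 tcp [ 0.6206 -0.0317  0.0391] yaw 13.77 tilt [ 7.e-04 -2.e-04 -1.e+00] gap 0.0074 F [1.02 0.4  0.54] q [-0.27  0.58  0.32  1.81 -0.24  0.8   0.41]
now-axes units [-0.034  0.043  0.131] turn units -0.01
after turn [-0.034  0.044  0.131]
```

Call:
drive_tool --commands '[-0.03,0.04,0.07,0,0,0,0.06,0,0,0,0,0,0,0,0,0]'

```text
t: 22.45
tcp_pos: [0.6193, -0.0334, 0.0324]
ee_rot: [-3.119, -0.378, -0.0]
wrist_force: [-0.2, -0.7, 0.5]
finger_gap: 0.008
```

```bash
python3 plan.py n3 .0325; python3 - <<'E'
from h import *; from rig import ctrl
for n in('scene',):
    f=ctrl.grab_frame(n);pickle.dump(f,open(n+'9.pkl','wb'))
    c=f['img'][165:235,300:390]
    cv2.imwrite(f'pics/{n}9.png',cv2.resize(c[:,:,::-1],None,fx=8,fy=8,interpolation=cv2.INTER_CUBIC))
E
```

```text
t 22.45 tcp [ 0.6193 -0.0334  0.0324] yaw 13.82 tilt [ 1.e-04  1.e-04 -1.e+00] gap 0.008 F [-0.24 -0.71  0.46] q [-0.27  0.58  0.32  1.81 -0.25  0.79  0.42]
now-axes units [-0.     0.017 -0.002] turn units 0.0
after turn [-0.     0.017 -0.002]
```

View pics/scene9.png

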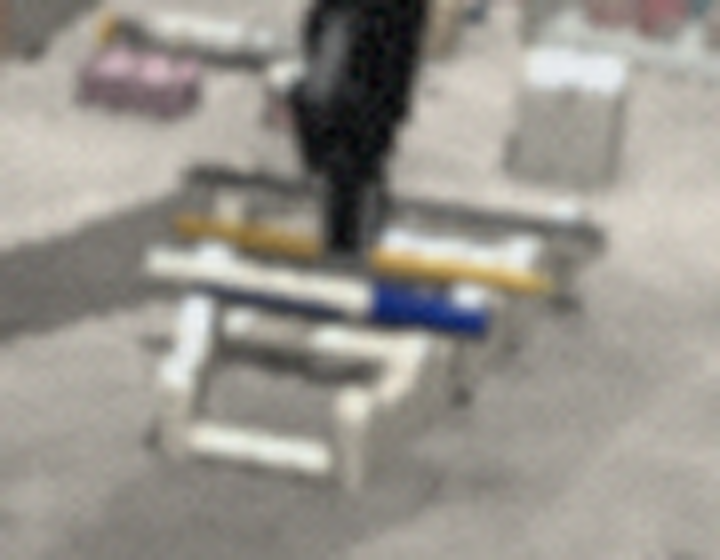

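Call:
drive_tool --commands '[0,0,0.01,0,0,0,0,0,0,0,0,0,0,0,0,0]' --grip 0.4

```text
t: 22.9
tcp_pos: [0.6193, -0.0334, 0.0318]
ee_rot: [3.119, 0.378, 0.0]
wrist_force: [-1.3, 0.4, 0.0]
finger_gap: 0.0251
```

Call:
drive_tool --commands '[0,0,-0.2,0,0,0,-0.4,0,0,0,-0.5,0,0,0,-0.5,0,0,0,-0.4,0,0,0,0,0]'

```text
t: 23.5
tcp_pos: [0.6225, -0.0338, 0.1363]
ee_rot: [3.118, 0.377, 0.013]
wrist_force: [1.3, -0.4, -0.2]
finger_gap: 0.0262
```

```bash
python3 plan.py tw .13
```

```text
t 23.5 tcp [ 0.6225 -0.0338  0.1363] yaw 13.79 tilt [ 8.3e-03  4.0e-04 -1.0e+00] gap 0.0262 F [ 1.26 -0.37 -0.24] q [-0.3   0.44  0.36  1.77 -0.19  0.96  0.38]
now-axes units [-3.66   4.027  0.103] turn units 7.98
after turn [-0.537  5.414  0.127]
```

Call:
drive_tool --commands '[0,0,0,1,0,0,0,1,0,0,0,1,0,0,0,1,0,0,0,1,0,0,0,1,0,0,0,1,0,0,0,0.98]' --grip -0.1

```text
t: 24.3
tcp_pos: [0.6186, -0.0334, 0.131]
ee_rot: [3.078, -0.625, -0.002]
wrist_force: [-0.3, 0.6, 0.1]
finger_gap: 0.0475
```

Call:
drive_tool --commands '[-0.05,0.4,0,0,-0.05,0.7,0,0,-0.1,0.8,0,0,-0.1,0.8,0,0,-0.1,0.8,0,0,-0.05,0.8,0,0,-0.05,0.7,0,0,0,0.3,0,0,0,0.1,0,0,0,0,0,0]'

```text
t: 25.3
tcp_pos: [0.4917, -0.2725, 0.1316]
ee_rot: [-3.079, 0.62, 0.0]
wrist_force: [0.8, 0.8, -0.3]
finger_gap: 0.0473
```

```bash
python3 plan.py tw .004; python3 - <<'E'
from h import *; from rig import ctrl
for n in('top','scene'):
    f=ctrl.grab_frame(n);pickle.dump(f,open(n+'10.pkl','wb'))
    c=f['img'][120:270,280:480] if n=='top' else f['img'][150:290,300:480]
    cv2.imwrite(f'pics/{n}10.png',cv2.resize(c[:,:,::-1],None,fx=4,fy=4,interpolation=cv2.INTER_CUBIC))
E
```

```text
t 25.3 tcp [ 0.4917 -0.2725  0.1316] yaw -22.76 tilt [-0.e+00  7.e-04 -1.e+00] gap 0.0473 F [ 0.81  0.79 -0.26] q [-0.06  0.37  0.59  1.92 -0.26  0.92  0.26]
now-axes units [0.024 0.003 2.552] turn units 0.01
after turn [2.400e-02 1.000e-03 2.552e+00]
```

View pics/top10.png

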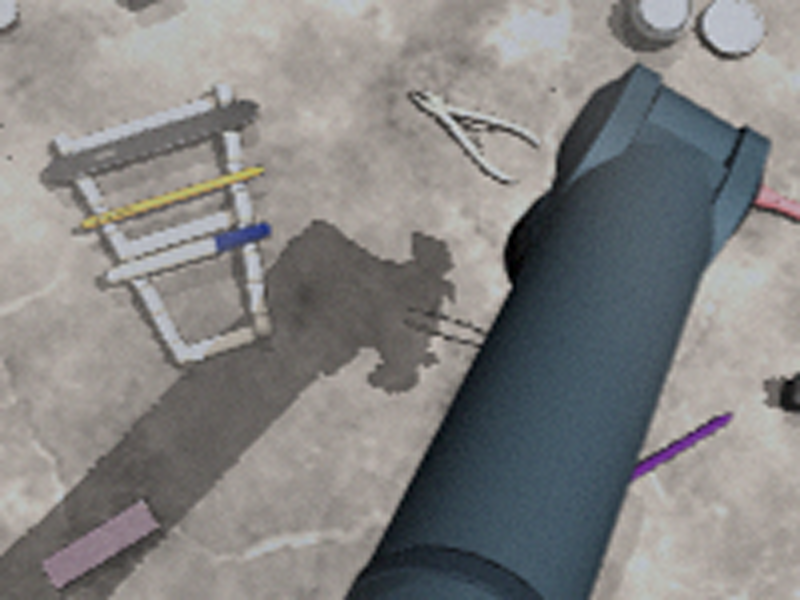

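View pics/scene10.png

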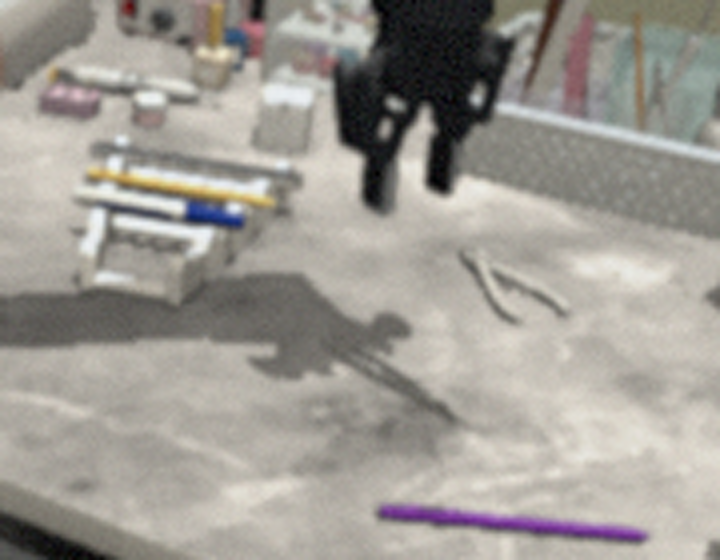

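```bash
python3 - <<'E'
from seg import *
s=load('scene0.pkl')
p=onz(s,np.array([[66,70],[46,80],[272,210]])/7-.43+[375,225],.005)[:,:2]
a=(p[0]+p[1])/2;print((a+p[2])/2,np.linalg.norm(a-p[2]),np.degrees(np.arctan2(*(a-p[2])[::-1])))
E
```

```text
[ 0.49232741 -0.27556811] 0.11638738947949258 67.60118275233746
```

Call:
drive_tool --commands '[0.02,0,0.4,0,0,0,0.6,0,0,0,0.6,0,0,0,0.5,0,0,0,0.25,0,0,0,0.1,0,0,0,0,0,0,0,0,0]'

```text
t: 26.2
tcp_pos: [0.4939, -0.2734, 0.0104]
ee_rot: [3.08, -0.619, 0.003]
wrist_force: [0.1, 0.2, 0.3]
finger_gap: 0.047
```

```bash
python3 plan.py tw .004
```

```text
t 26.2 tcp [ 0.4939 -0.2734  0.0104] yaw -22.73 tilt [ 2.1e-03 -8.0e-04 -1.0e+00] gap 0.047 F [0.08 0.15 0.3 ] q [ 0.03  0.57  0.49  1.96 -0.4   0.7   0.36]
now-axes units [-0.024  0.002  0.127] turn units 0.01
after turn [-0.024  0.002  0.127]
```

Call:
drive_tool --commands '[-0.02,0,0.08,0,0,0,0.05,0,0,0,0,0]'

```text
t: 26.5
tcp_pos: [0.4916, -0.2727, 0.0028]
ee_rot: [-3.08, 0.62, -0.0]
wrist_force: [0.9, 0.6, 0.3]
finger_gap: 0.047
```

Call:
drive_tool --commands '[0,0,0,0,0,0,0,0,0,0,0,0,0,0,0,0,0,0,0,0,0,0,0,0,0,0,0,0,0,0,0,0]' --grip 1 --grip_force 25

```text
t: 27.3
tcp_pos: [0.492, -0.2729, 0.003]
ee_rot: [3.08, -0.62, 0.001]
wrist_force: [-0.3, 0.4, 2.0]
finger_gap: 0.014
```

```bash
python3 plan.py tw .004
```

```text
t 27.3 tcp [ 0.492  -0.2729  0.003 ] yaw -22.77 tilt [ 5.e-04 -3.e-04 -1.e+00] gap 0.014 F [-0.3   0.41  2.04] q [ 0.04  0.58  0.48  1.97 -0.41  0.69  0.37]
now-axes units [ 0.016 -0.005 -0.02 ] turn units 0.01
after turn [ 0.016 -0.005 -0.02 ]
```

Call:
drive_tool --commands '[0,0,-0.2,0,0,0,-0.4,0,0,0,-0.6,-0.9,0,0,-0.6,-0.9,0,0,-0.5,-0.9,0,0,-0.2,-0.9,0,0,0,-0.9,0,0,0,-0.9,0,0,0,-0.9,0,0,0,-0.9]'

```text
t: 28.3
tcp_pos: [0.4912, -0.2725, 0.1279]
ee_rot: [-3.128, -0.285, 0.001]
wrist_force: [0.1, -1.0, -0.2]
finger_gap: 0.014
```

Call:
drive_tool --commands '[0,0,0,-0.78,0,0,0,0]'

```text
t: 28.5
tcp_pos: [0.4912, -0.2726, 0.1279]
ee_rot: [-3.118, -0.377, 0.001]
wrist_force: [-0.1, -0.0, 0.7]
finger_gap: 0.0139
```

```bash
python3 plan.py n1 .13
```

```text
t 28.5 tcp [ 0.4912 -0.2726  0.1279] yaw 13.79 tilt [-5.e-04  4.e-04 -1.e+00] gap 0.0139 F [-0.15 -0.05  0.69] q [ 0.05  0.36  0.45  1.92 -0.2   0.91  0.84]
now-axes units [ 1.628 -4.017 -0.041] turn units -0.0
after turn [ 1.629 -4.017 -0.043]
```

Call:
drive_tool --commands '[0.13,-0.3,0,0,0.2,-0.5,0,0,0.3,-0.7,0,0,0.3,-0.7,0,0,0.3,-0.7,0,0,0.2,-0.6,0,0,0.15,-0.35,0,0,0.05,-0.15,0,0,0,0,0,0,0,0,0,0]'

```text
t: 29.5
tcp_pos: [0.5228, -0.0607, 0.1278]
ee_rot: [3.118, 0.374, -0.001]
wrist_force: [-0.6, 0.8, -0.5]
finger_gap: 0.0139
```

```bash
python3 plan.py n1 .032; python3 - <<'E'
from h import *; from rig import ctrl
for n in('scene',):
    f=ctrl.grab_frame(n);pickle.dump(f,open(n+'11.pkl','wb'))
    c=f['img'][135:235,290:400]
    cv2.imwrite(f'pics/{n}11.png',cv2.resize(c[:,:,::-1],None,fx=6,fy=6,interpolation=cv2.INTER_CUBIC))
E
```

```text
t 29.5 tcp [ 0.5228 -0.0607  0.1278] yaw 13.69 tilt [-2.e-04 -1.e-03 -1.e+00] gap 0.0139 F [-0.59  0.83 -0.48] q [-0.29  0.28  0.37  2.   -0.13  0.88  0.39]
now-axes units [ 0.005 -0.054  1.916] turn units -0.02
after turn [ 0.005 -0.052  1.916]
```

View pics/scene11.png

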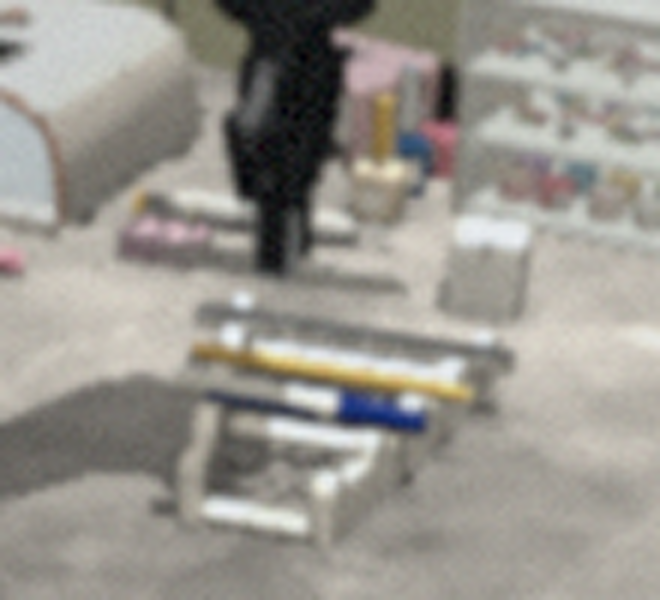

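Call:
drive_tool --commands '[0,-0.06,0.2,0,0,0,0.4,0,0,0,0.4,0,0,0,0.4,0,0,0,0.25,0,0,0,0.1,0,0,0,0,0,0,0,0,0]'

```text
t: 30.35
tcp_pos: [0.5231, -0.0565, 0.0408]
ee_rot: [3.119, 0.377, 0.002]
wrist_force: [0.5, -0.2, 0.2]
finger_gap: 0.014
```

```bash
python3 plan.py n1 .032
```

```text
t 30.35 tcp [ 0.5231 -0.0565  0.0408] yaw 13.78 tilt [ 1.2e-03 -1.0e-04 -1.0e+00] gap 0.014 F [ 0.51 -0.25  0.21] q [-0.25  0.43  0.33  2.04 -0.21  0.7   0.44]
now-axes units [-0.021  0.029  0.177] turn units -0.0
after turn [-0.021  0.029  0.177]
```

Call:
drive_tool --commands '[-0.02,0,0.1,0,0,0,0.07,0,0,0,0,0,0,0,0,0]'

```text
t: 30.75
tcp_pos: [0.5214, -0.0563, 0.0318]
ee_rot: [-3.119, -0.378, -0.0]
wrist_force: [0.1, 0.1, -0.1]
finger_gap: 0.0143
```

```bash
python3 plan.py n1 .032; python3 - <<'E'
from h import *; from rig import ctrl
for n in('scene',):
    f=ctrl.grab_frame(n);pickle.dump(f,open(n+'12.pkl','wb'))
    c=f['img'][165:235,300:390]
    cv2.imwrite(f'pics/{n}12.png',cv2.resize(c[:,:,::-1],None,fx=8,fy=8,interpolation=cv2.INTER_CUBIC))
E
```

```text
t 30.75 tcp [ 0.5214 -0.0563  0.0318] yaw 13.82 tilt [ 0.e+00  1.e-04 -1.e+00] gap 0.0143 F [ 0.1   0.08 -0.11] q [-0.25  0.44  0.32  2.05 -0.21  0.69  0.45]
now-axes units [ 0.01   0.039 -0.004] turn units 0.0
after turn [ 0.01   0.039 -0.004]
```

View pics/scene12.png

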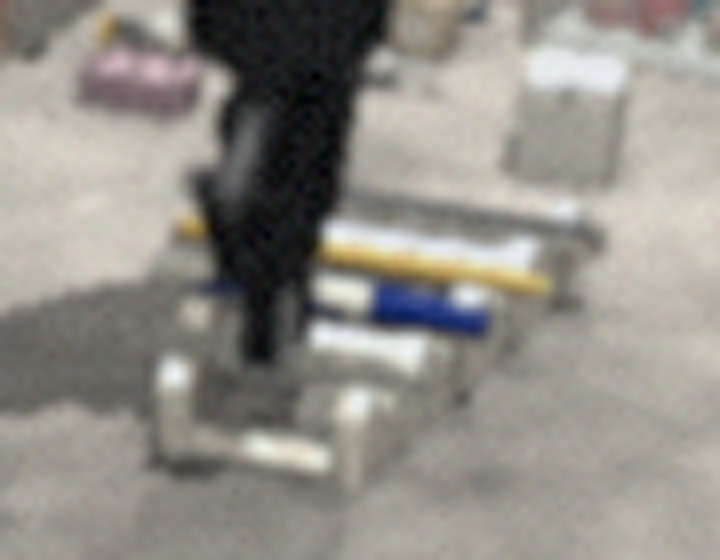

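Call:
drive_tool --commands '[0,0.01,0.01,0,0,0,0,0,0,0,0,0,0,0,0,0]' --grip 0.3

```text
t: 31.2
tcp_pos: [0.5217, -0.0569, 0.0313]
ee_rot: [3.119, 0.378, 0.0]
wrist_force: [-0.9, -0.6, -1.1]
finger_gap: 0.0297
```

Call:
drive_tool --commands '[0,0,-0.2,0,0,0,-0.4,0,0,0,-0.5,0,0,0,-0.5,0,0,0,-0.5,0,0,0,-0.5,0,0,-0.5,-0.5,0,0,-0.8,0,0,0,-0.8,0,0,0,-0.8,0,0]'

```text
t: 32.2
tcp_pos: [0.4868, 0.085, 0.1876]
ee_rot: [-3.118, -0.376, -0.003]
wrist_force: [-0.1, -0.0, -0.0]
finger_gap: 0.0297
```

Call:
drive_tool --commands '[0,-0.8,0,0,0,-0.8,0,0,0,-0.8,0,0,0,-0.4,0,0,0,0,0,0]'

```text
t: 32.7
tcp_pos: [0.4521, 0.2243, 0.1871]
ee_rot: [-3.115, -0.389, -0.001]
wrist_force: [-0.1, 0.3, 0.4]
finger_gap: 0.0298
```

```bash
python3 plan.py; python3 - <<'E'
from h import *; from rig import ctrl
for n in('top','scene'):
    f=ctrl.grab_frame(n);pickle.dump(f,open(n+'13.pkl','wb'))
    c=f['img'][135:220,275:370] if n=='top' else f['img'][165:235,300:390]
    cv2.imwrite(f'pics/{n}13.png',cv2.resize(c[:,:,::-1],None,fx=7,fy=7,interpolation=cv2.INTER_CUBIC))
E
```

```text
t 32.7 tcp [0.4521 0.2243 0.1871] yaw 14.24 tilt [ 5.e-04  2.e-03 -1.e+00] gap 0.0298 F [-0.12  0.25  0.38] q [-0.69  0.15  0.16  1.99 -0.03  0.99 -0.26]
```

View pics/top13.png

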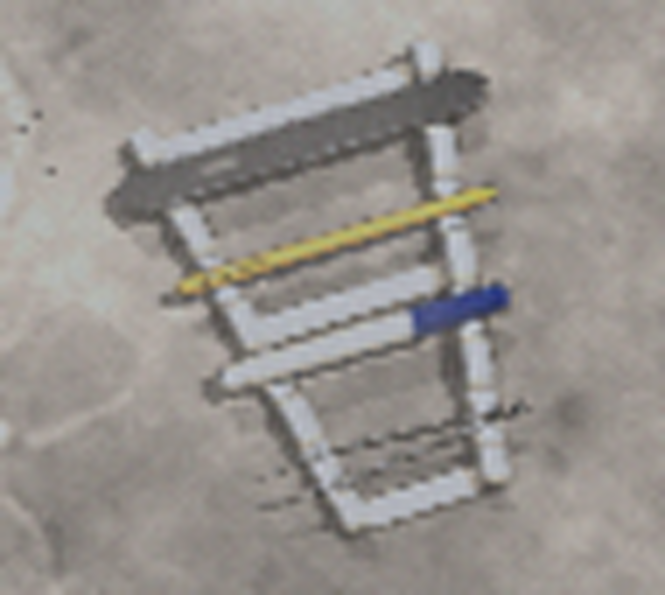

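View pics/scene13.png

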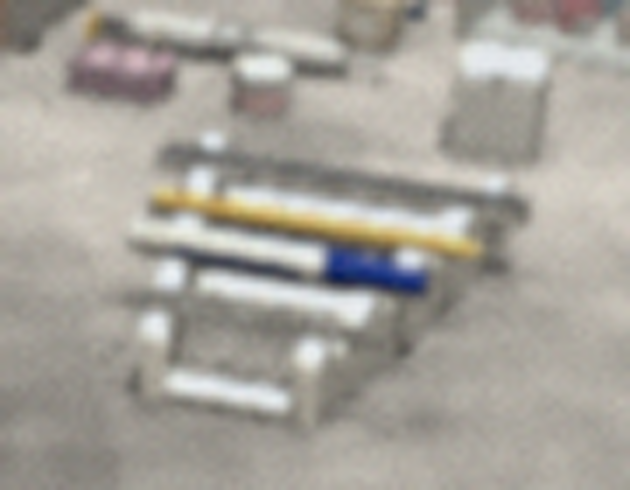

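```bash
python3 - <<'E'
from seg import *
f=load('top13.pkl');s=load('scene13.pkl')
C=np.array([.5952,-.0402]);th=np.radians(13.8);yh=np.array([np.cos(th),np.sin(th)]);xh=np.array([yh[1],-yh[0]])
def loc(n,f,ends,z,off,yn):
    p=onz(f,(np.array(ends)+.5)/7-.5+off,z)[:,:2]-C; l=np.c_[p@xh,p@yh]*1000
    m=l.mean(0)-[0,yn]; print(n,'mid',m.round(1),'len',np.linalg.norm(l[1]-l[0]).round(1),'ang',np.degrees(np.arctan2(*(l[1]-l[0])[::-1])).round(1))
o=[275,135]
loc('file',f,[[110,200],[488,87]],.034,o,75)
loc('pen',f,[[178,287],[497,192]],.033,o,25)
loc('marker',f,[[215,382],[510,296]],.036,o,-25)
loc('tw',f,[[266,492],[527,408]],.033,o,-75)
o=[300,165]
loc('file s',s,[[160,152],[528,207]],.032,o,75)
loc('pen s',s,[[152,195],[482,248]],.033,o,25)
loc('marker s',s,[[130,230],[428,277]],.036,o,-25)
for sg in(-1,1):
    q=proj(s,[*(C-.075*yh+sg*.062*xh),.033])[0];print(((q-o+.5)*7).round(0))
c=cv2.createCLAHE(4,(4,4)).apply(s['img'][165:235,300:390].max(2).copy())
cv2.imwrite('pics/s13c.png',cv2.resize(c,None,fx=8,fy=8,interpolation=cv2.INTER_CUBIC))
E
```

```text
file mid [ 0. -0.] len 182.5 ang -0.7
pen mid [2.4 1.1] len 153.0 ang -0.9
marker mid [-1.9  2.2] len 139.7 ang -1.3
tw mid [-3.3 -0.7] len 124.0 ang 0.1
file s mid [-0.4  7.8] len 177.8 ang 1.3
pen s mid [1.8 5.3] len 155.1 ang 0.5
marker s mid [-2.4  9.9] len 135.8 ang 1.3
[103. 293.]
[384. 342.]
```

View pics/s13c.png

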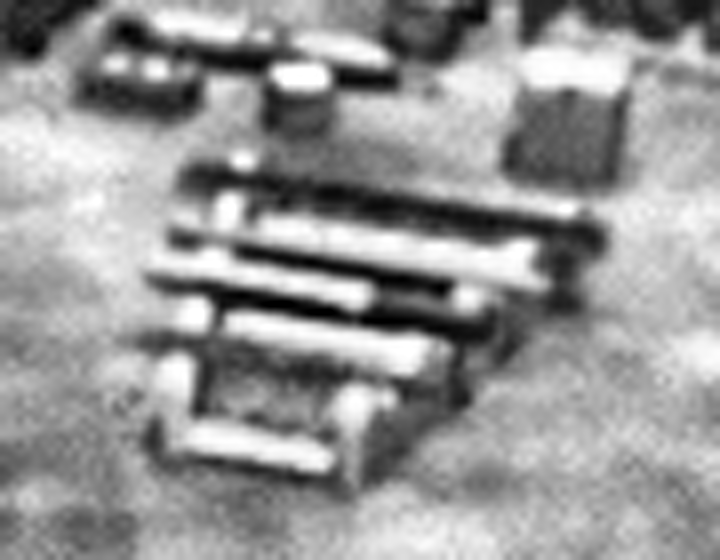

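```bash
python3 - <<'E'
from rig import ctrl
print(ctrl.sign_off())
E
```

```text
the job is handed in; nothing more can be done
None
```

All four tools are on the rest and let go, in order from the narrow end: tweezers, marker, gold pen, nail file. I handed the job in at about 33 s, with the arm backed off clear of everything.

- **Top camera, last check:** each tool's middle came out within 3.5 mm of its notch centre along its length and 2.5 mm across, and within 1.3° of straight. The measured lengths were within 5 mm of the sizes given.
- **Scene camera, disagreement:** it put the file, pen and marker 5 to 10 mm further toward the wide end than the top camera did. Along their length it agreed to about 1 mm. At the start it had shown the narrow end of the rest shifted the same way by about 4 to 7 mm, though its wide end about 5 mm the other way. I put the difference down to that camera's shallow view and went by the top camera.
- **Tweezers:** they were too faint in the scene view to measure there, so their position rests on the top camera alone.
- **Height:** I did not measure how high the tools sit after release. In the pictures they lie in the notches with the humps showing above them.

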